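# Shim the cabinet door until it drags

### The arm

A 6-joint arm with a two-finger parallel gripper is mounted at the origin on the work surface. World frame = base frame: x ahead of the robot, y to its left, z up, the work surface at z = 0. Lengths are in m, angles in rad, forces in N, time in s.
With the tool pointing down it reaches from about 0.35 to 0.775 m from the base axis. Payload 7.3 kg.
Tool frame: the origin (TCP) lies midway between the tips of the shut fingers; the grasp point (between the pads) lies 19 mm behind it; z points along the fingers, x is the direction in which the jaws open and shut, and the axes are right-handed (so a half turn about z gives the same grasp; the last joint's range is limited). The gripper opens to 92 mm and grips with 3 to 60 N. Pads are 19 mm wide; open, the fingers measure 130 mm over their backs; the gripper's body (75 mm by 190 mm) begins 47 mm behind the grasp point.
Start: joints at [-1.331, 0.342, 1.524, -0, 1.275, -0.146], TCP at [0.198, -0.486, 0.227] pointing down, gripper open.
Joint ranges: [-2.53, 2.53], [-0.77, 2.02], [0.04, 2.7], [-1, 4.14], [0.28, 2.66], [-3.11, 3.11]. Speed limits (rad/s): [2.57, 2.57, 3.14, 3.14, 3.14, 3.14].

### API

Orientations are given as a rotation vector (axis times angle).
In Python, from workcell import * gives the robot as it stands.
- The arm moves only by the shell command python3 -m pendant 'ROWS'. ROWS is JSON, a list of rows, each an object with "hand": the closure, from -1 (fully open) to 1 (shut), so that 0 is half open; "travel": the shift along the world's x, y, z scaled (see below), a list of three; "twist": the turn, a rotation vector about the world's x, y, z scaled (see below), a list of three. In form: [{"hand": hand, "travel": [dx, dy, dz], "twist": [rx, ry, rz]}, ...]. A call has 1 to 10 rows; each row is the pose to reach, as a shift and turn from the pose commanded when the call began, turning the shorter way round; what a row does not reach only later rows make up. The controller multiplies each number of a shift by 100 mm and each number of a turn by pi rad. A row lasts 1/8 s, in which the tool goes at most 62.5 mm and 10.7 degrees, less where a joint would pass 70% of its speed; a pose out of reach is approached as far as the arm can. A call with a number of a shift or a turn outside -1 to 1 is refused whole. A call with a gripper value outside its range is refused whole. The fingers move at their own pace and stop on an object; the grip force is fixed at half the most. Time passes only in rows, so rows that repeat a pose let the fingers close. It gives the time, the measured TCP pose, the force and the opening at its end, in the units of the state.
- get_obs(): the state, without advancing time (a new reading comes with each control period).
- camera(name): name is "scene" or "side" or "wrist"; returns (picture, depth): 480x640x3 uint8, blue, green, red; 480x640 float32, m along the optical axis (not along the pixel's ray), 0 where there is no reading.
- calibration(name): a dict with "fx", "fy", "cx", "cy" (pixels), "rvec" (rotation vector, rad) and "tvec" (3), from world to camera coordinates, as OpenCV has them. Camera axes: x right, y down, z forward; pixel columns grow to the right and rows downward; lengths in m; the calibration is good to about 2 mm. The wrist camera is an equidistant fisheye: a pixel r from the principal point sees the ray r / f radians off the axis. A picture is of the moment at which its call begins: read the wrist's pose just before it. calibration takes no time and is no camera call; for the wrist camera it gives the pose at the moment of the call.
- hand_in(): hands the job in, once; it reports no verdict.
The state is a dict: "clock": time; "q": joint angles; "qd": joint speeds; "effort": joint torques, N m; "tool_pos": TCP position; "orientation": TCP orientation; "ft_force": force on the tool from outside, world axes, zero at the start; "wrist_torque": the same for the moment, N m; "finger_gap": finger opening in m.
Only numpy, scipy, OpenCV 4.12 (cv2) and the standard library are available. Lean on these libraries where they do the work, as an engineer would, in place of code of your own. Each camera call takes 0.05 s, during which the arm holds its last target.

### The job

Take the tapered wooden shim by its handle out of the stand and slide its blade straight down into the middle of the gap between the cabinet door and the frame's stile, on the side opposite the black rubber strip, flat face against the stile. Judge the fit by the drag: ease it down gently until it is snug, so that it stays wedged, but never force it. Leave it standing upright in the gap and let go; do not disturb the other things on the bench.

Things in the scene. Friction and masses are not known exactly. Their poses are not given: they have to be found in the camera images.
- shim_grip (a point): taper shim: pale wood, hanging blade-down by its shoulders in either slot of the stand. Rectangular handle 40 mm wide (its x), 18 thick (y), 54 high; this is the handle's centre, z up. Mass 40 to 85 g. It can be gripped across its thickness
- shim_tip (a point): the lower end of the shim's flat face, mid-width: 122 mm below shim_grip and 9 mm from it in -y
- shim: the whole shim; origin at the middle of the handle's underside (shoulder level), axes as shim_grip. The blade below is 26 mm wide, 95 mm long; its -y face is flat and flush with the handle's, its +y face tapers 1 in 8: 4 mm thick at the tip, 15.9 mm at the shoulders
- gap (a point): point on the stile's inner upright face, half-way along the gap between stile and door, level with the door's top (106 mm above the bench). x along the gap (200 mm long), y across it from stile to door, z up. Open down to the bench. The gap is 7 to 12 mm wide, different each time, not measured. Snug: a push of 6 to 9 N is needed to keep it sliding down (the drag dies away when it stops); 15 N is forcing it
- stile: fixed bar of the cabinet frame that lies face up on bearers: pale wood, 290 x 40 x 34 mm, along the gap, top 114 mm above the bench; origin on its top inner edge half-way along, axes as gap. The door beyond the gap (200 x 140 x 22 mm, top 8 mm lower) is backed by rubber and gives way at about 5 N per mm, so a blade touching both drags more the deeper it goes
- stand: dark wooden stand fixed on the bench, 170 (x) x 70 (y) x 115 mm high; two slots (30 x 20 mm, 80 mm apart along x) in its 12 mm top plate hold the shim and the spacer, both square to it (same axes); origin at the centre of its underside
- spacer: bystander: straight wooden spacer with a round peg handle, 53 mm above the stand, in the stand's other slot; origin at its shoulder level
- glue: bystander: white glue bottle, 60 mm across, 150 mm high; origin at its base
- plane: bystander: small wooden bench plane, 190 x 55 x 85 mm; origin at its underside
- pencil: bystander: flat carpenter's pencil, 170 x 14 x 8 mm; origin at its underside
Mind the look-alikes: they are no part of the job. Leave any purple or yellow look-alike of the shim alone.

How it is judged:
On the way:
1. the shim's tip has entered the gap (z of shim_tip in the frame of gap below -0.012 m and y of shim_tip in the frame of gap between -0.003 and 0.009 m and x of shim_tip in the frame of gap between -0.04 and 0.04 m), for 0.1 s.
At the end, for the whole second after the job is handed in: The shim rests upright in the gap (tilt < 0.12 rad, width along the gap within 0.15 rad), its tip over 12 mm below the door top, -3 to 9 mm across from the stile face and within 40 mm of the gap middle, wedged so that it presses on the stile with 2 to 10 N (all of step 1 and contact force between shim and stile between 2 and 10 N and angle between shim's own z axis and vertical below 0.12 rad and angle between the x axis of shim and the x axis of gap, either way round below 0.15 rad and linear speed of shim below 0.01 m/s); the robot touches nothing.
It fails at once if the shim is forced: it presses on the stile with more than 15 N (contact force between shim and stile above 15 N).
It fails at once if the spacer is shifted by more than 30 mm (distance of spacer from where it was at the start of the episode above 0.03 m).
It fails at once if the glue is shifted by more than 30 mm (distance of glue from where it was at the start of the episode above 0.03 m).
It fails at once if the plane is shifted by more than 30 mm (distance of plane from where it was at the start of the episode above 0.03 m).
It fails at once if the pencil is shifted by more than 30 mm (distance of pencil from where it was at the start of the episode above 0.03 m).
It also fails if it takes over 40 s, if anything falls off the work surface, if the arm or the gripper's body presses on something with over 40 N, if the wrist force passes 120 N, or if a joint passes its speed limit or range.

## Working session

There is one attempt and no reset: what is moved stays moved. The work goes in short steps, Python scripts to look and compute and a shell command to move; the robot and the scene stay as the last step left them, time stands still between calls to the robot, and variables do not carry over. Pictures are saved under pics/ and viewed, and the job is handed in when it is done.

```bash
ls; mkdir -p pics
python3 - <<'E'
from workcell import *
import cv2,numpy as np
print(get_obs())
for n in("scene","side","wrist"):
    c=calibration(n);print(n,c)
    p,d=camera(n);cv2.imwrite(f"pics/{n}0.png",p);np.savez(f"{n}0.npz",p=p,d=d,**{k:np.array(v) for k,v in c.items()})
E
```

```text
pics
{'clock': 0.0, 'q': array([-1.33102871e+00,  3.42719567e-01,  1.52503125e+00, -1.49801029e-05,
        1.27537415e+00, -1.46004197e-01]), 'qd': array([ 5.73880490e-05,  7.37777251e-04,  2.77514441e-04, -4.85466594e-04,
       -3.32115271e-05,  2.15312398e-04]), 'effort': array([ 1.52295601e-03, -4.31248963e+01, -2.44218081e+01,  7.18119065e-02,
        5.59900166e-02, -1.33118510e-04]), 'tool_pos': array([ 0.1974606 , -0.48601124,  0.22604163]), 'orientation': array([-2.60523432e+00,  1.75383624e+00,  1.79443600e-03]), 'ft_force': array([-0.42965861,  0.12525675,  0.36273107]), 'wrist_torque': array([-0.01515786, -0.01983103, -0.03412259]), 'finger_gap': 0.09186773602354359}
scene {'fx': 482.15510552478696, 'fy': 482.15510552478696, 'cx': 321.69407830772076, 'cy': 235.48183669501083, 'rvec': array([ 0.90377959,  2.31045033, -1.31766878]), 'tvec': array([ 0.51128814, -0.02275827,  1.48325026])}
side {'fx': 546.100679461248, 'fy': 546.100679461248, 'cx': 326.1397365516363, 'cy': 224.9480824565295, 'rvec': array([ 0.20522393, -2.80200314,  1.22217643]), 'tvec': array([0.51154935, 0.23765786, 1.03347923])}
wrist {'fx': 371.64829954431775, 'fy': 371.64829954431775, 'cx': 318.8278778888186, 'cy': 238.43494449468298, 'rvec': array([-2.42675887,  1.63379207,  0.2081043 ]), 'tvec': array([-0.52405471, -0.03076406,  0.38833104])}
```

View pics/scene0.png

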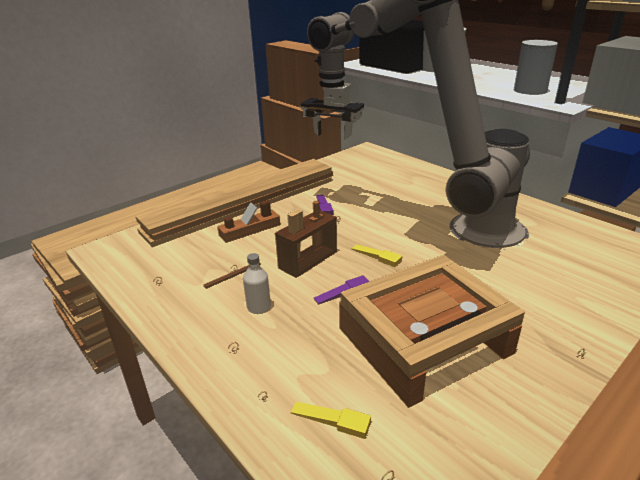

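View pics/side0.png

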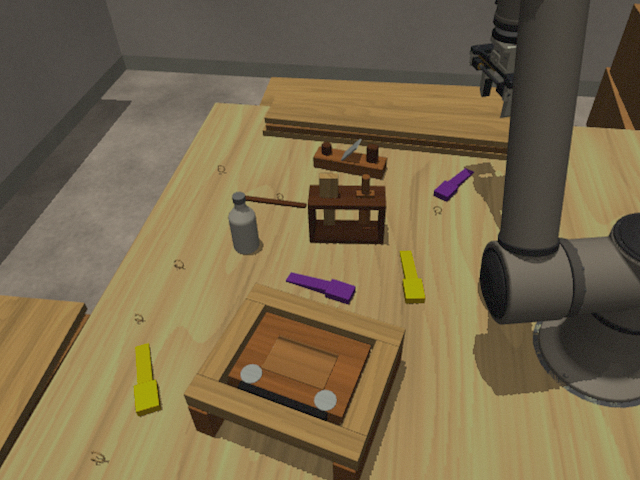

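View pics/wrist0.png

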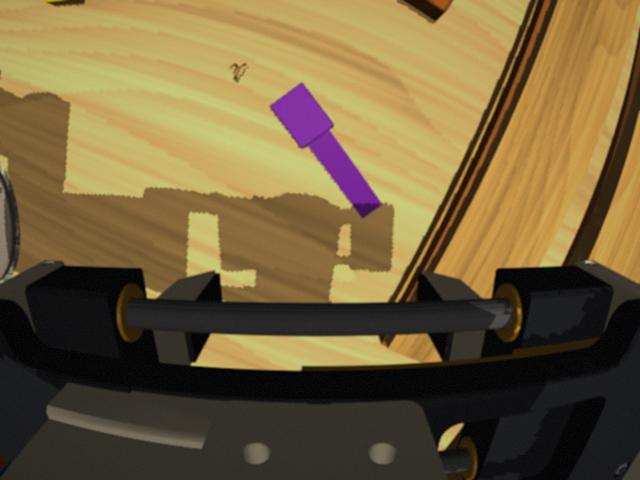

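```bash
cat > h.py <<'E'
import cv2,numpy as np
from scipy.spatial.transform import Rotation as R
def load(n):
    return np.load(n+".npz")
def cam(z):
    Rm=R.from_rotvec(z['rvec']).as_matrix(); t=z['tvec']; return Rm,t
def ray(z,u,v,fish=False):
    Rm,t=cam(z); x=(u-z['cx'])/z['fx'];y=(v-z['cy'])/z['fy']
    if fish:
        r=np.hypot(x,y); s=np.sin(r)/max(r,1e-9); d=np.array([x*s,y*s,np.cos(r)])
    else: d=np.array([x,y,1.])
    return -Rm.T@t, Rm.T@d
def onplane(z,u,v,h,fish=False):
    o,d=ray(z,u,v,fish); return o+d*(h-o[2])/d[2]
def cloud(z):
    Rm,t=cam(z); d=z['d']; v,u=np.mgrid[:480,:640]
    P=np.stack([(u-z['cx'])/z['fx']*d,(v-z['cy'])/z['fy']*d,d],-1)
    return (P-t)@Rm
def proj(z,P,fish=False):
    Rm,t=cam(z);p=Rm@np.asarray(P)+t
    if fish:
        a=np.arctan2(np.hypot(p[0],p[1]),p[2]);k=a/max(np.hypot(p[0],p[1]),1e-9)
        return np.array([z['cx']+z['fx']*k*p[0],z['cy']+z['fy']*k*p[1]])
    return np.array([z['cx']+z['fx']*p[0]/p[2],z['cy']+z['fy']*p[1]/p[2]])
E
python3 - <<'E'
from h import *
for n,(a,b,c,d) in (("scene",(260,340,180,285)),("side",(290,400,160,260))):
    z=load(n+"0"); im=z['p'][c:d,a:b]; cv2.imwrite(f"pics/{n}_stand.png",cv2.resize(im,None,fx=5,fy=5,interpolation=cv2.INTER_CUBIC))
for n,(a,b,c,d) in (("scene",(330,530,250,410)),("side",(180,420,280,480))):
    z=load(n+"0"); im=z['p'][c:d,a:b]; cv2.imwrite(f"pics/{n}_frame.png",cv2.resize(im,None,fx=3,fy=3,interpolation=cv2.INTER_CUBIC))
E
```

```text
(no output)
```

View pics/scene_stand.png

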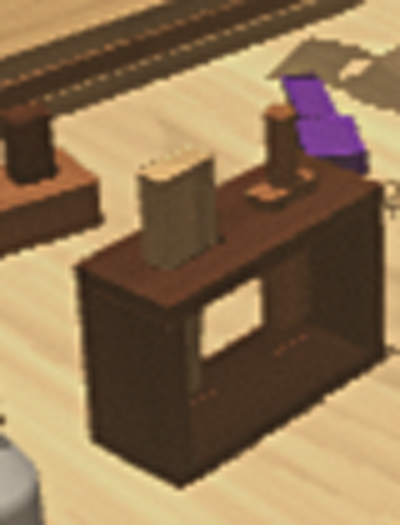

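View pics/side_stand.png

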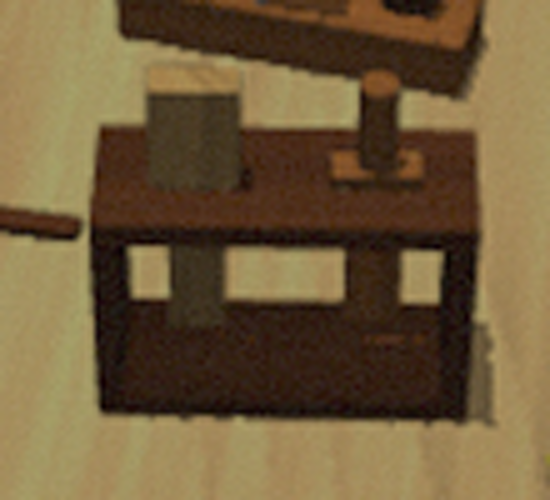

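View pics/scene_frame.png

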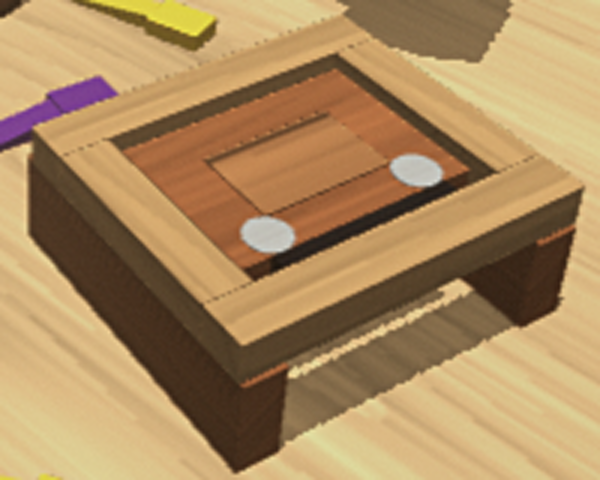

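View pics/side_frame.png

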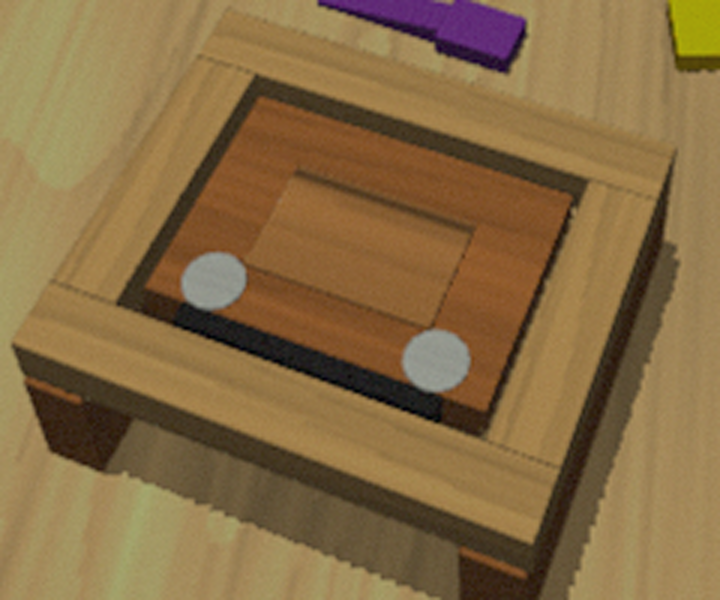

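Run:
```python
from h import *
def edge(n,p,q,h,half=5,N=60,lo=.08,hi=.92):
    z=load(n); g=cv2.GaussianBlur(cv2.cvtColor(z['p'],cv2.COLOR_BGR2GRAY).astype(np.float32),(0,0),.7)
    p=np.array(p,float);q=np.array(q,float);d=(q-p)/np.linalg.norm(q-p);nn=np.array([-d[1],d[0]])
    s=np.arange(-half,half+.01,.25);pts=[]
    for t in np.linspace(lo,hi,N):
        c=p+(q-p)*t; P=c+s[:,None]*nn
        v=cv2.remap(g,P[:,0].astype(np.float32)[None],P[:,1].astype(np.float32)[None],cv2.INTER_LINEAR)[0]
        gr=np.abs(np.gradient(v)); k=gr.argmax(); pts.append(c+s[k]*nn)
    W=np.array([onplane(z,*x,h) for x in pts])[:,:2]
    vx,vy,x0,y0=cv2.fitLine(W.astype(np.float32),cv2.DIST_HUBER,0,.001,.001).ravel()
    nr=np.array([-vy,vx]); r=(W-[x0,y0])@nr
    print(n,'c',x0,y0,'ang deg',np.degrees(np.arctan2(vy,vx)),'rms mm',1e3*np.sqrt((r**2).mean()), 'ends',onplane(z,*p,h).round(4),onplane(z,*q,h).round(4))
edge("side0",(266,305),(376,340),.114)
edge("scene0",(368.3,296.7),(442.7,270.7),.114)
for n in("side0","scene0"):
    z=load(n);C=cloud(z); m=(abs(C[...,2]-.114)<.006)&(z['d']>0)&(C[...,0]>.2)
    # light frame
    P=C[m]; print(n,m.sum(),np.median(P,0),P.min(0),P.max(0))
    # outer corner of stile (crop coords)
for n,pts in (("side0",[(230,8),(675,150),(15,345),(535,545)]),("scene0",[(33,130),(365,18),(585,185),(240,345)])):
    o=np.array([180,280]) if n=="side0" else np.array([330,250])
    print(n,[onplane(load(n),*(np.array(p)/3+o),.114).round(4) for p in pts])
for n,pts,o in (("side0",[(150,90),(242,93),(150,63),(240,68)],(290,160)),("scene0",[(140,182),(175,188),(215,155),(180,145)],(260,180))):
    print(n,[onplane(load(n),*(np.array(p)/5+o),.169).round(4) for p in pts])
```

```text
side0 c 0.498811 0.09470307 ang deg -13.211336 rms mm 0.6030828201412052 ends [0.6146 0.0686 0.114 ] [0.4124 0.1161 0.114 ]
scene0 c 0.5215739 0.09110737 ang deg -13.108462 rms mm 0.6478624667838997 ends [0.617 0.075 0.114] [0.4253 0.127  0.114 ]
side0 18326 [0.52375223 0.18165519 0.11463209] [ 0.36485371 -0.30388659  0.10800025] [0.75054046 0.3255754  0.119969  ]
scene0 12956 [0.58441862 0.28307795 0.11455615] [ 0.20226275 -2.41561219  0.10800242] [0.80041721 0.61189899 0.11999868]
side0 [array([0.6444, 0.0192, 0.114 ]), array([0.365 , 0.0886, 0.114 ]), array([0.6986, 0.2611, 0.114 ]), array([0.4191, 0.3256, 0.114 ])]
scene0 [array([0.6511, 0.0264, 0.114 ]), array([0.3602, 0.1056, 0.114 ]), array([0.4239, 0.3266, 0.114 ]), array([0.7051, 0.26  , 0.114 ])]
side0 [array([ 0.5653, -0.2406,  0.169 ]), array([ 0.5262, -0.2437,  0.169 ]), array([ 0.5684, -0.2593,  0.169 ]), array([ 0.5294, -0.2608,  0.169 ])]
scene0 [array([ 0.5781, -0.2438,  0.169 ]), array([ 0.5694, -0.2263,  0.169 ]), array([ 0.5321, -0.2391,  0.169 ]), array([ 0.5381, -0.2605,  0.169 ])]
```

Run:
```python
from h import *
for n in("scene0","side0","wrist0"):
    z=load(n);Rm,t=cam(z);print(n,(-Rm.T@t).round(4),'axis',Rm[2].round(3))
z=load("wrist0");Rm,t=cam(z);T=R.from_rotvec([-2.60523,1.753836,.00179]).as_matrix()
print('cam in tool',(T.T@(-Rm.T@t-[.19746,-.48601,.22604])).round(4)); print((Rm@T).round(3))
# coarse stand/others
for n in("side0","scene0"):
    z=load(n);C=cloud(z);hsv=cv2.cvtColor(z['p'],cv2.COLOR_BGR2HSV)
    reg=(z['d']>0)&(C[...,0]>.4)&(C[...,0]<.75)&(C[...,1]>-.4)&(C[...,1]<-.15)
    m=reg&(abs(C[...,2]-.115)<.005); P=C[m][:,:2].astype(np.float32); print(n,'stand top',m.sum(),cv2.minAreaRect(P))
    m=reg&(abs(C[...,2]-.169)<.005); P=C[m][:,:2].astype(np.float32); print(n,'shim top',m.sum(),cv2.minAreaRect(P))
    m=(abs(C[...,2]-.13)<.025)&(z['d']>0)&(C[...,0]>.6)&(C[...,0]<.8)&(C[...,1]>-.3)&(C[...,1]<0.0);P=C[m]; print('glue',m.sum(),np.median(P,0),P.min(0),P.max(0))
```

```text
scene0 [1.2221 0.6244 0.7606] axis [-0.562 -0.645 -0.517]
side0 [0.3986 0.666  0.8854] axis [ 0.124 -0.723 -0.679]
wrist0 [ 0.2594 -0.4606  0.3833] axis [-0.232 -0.093 -0.968]
cam in tool [-0.0005 -0.067  -0.1573]
[[ 1.     0.    -0.001]
 [-0.     0.968 -0.25 ]
 [ 0.001  0.25   0.968]]
side0 stand top 1476 ((0.5889233946800232, -0.23891513049602509), (0.33882492780685425, 0.0928972139954567), 12.452618598937988)
side0 shim top 174 ((0.5155622363090515, -0.25382593274116516), (0.10686316341161728, 0.0232620257884264), 5.7286200523376465)
glue 403 [ 0.72803975 -0.17428888  0.12344075] [ 0.70602475 -0.19865321  0.10519409] [ 0.75349756 -0.15752591  0.15423961]
scene0 stand top 742 ((0.5903035402297974, -0.23994538187980652), (0.3366152346134186, 0.08983075618743896), 11.494242668151855)
scene0 shim top 86 ((0.518154501914978, -0.25473257899284363), (0.11105954647064209, 0.020588546991348267), 6.947690963745117)
glue 302 [ 0.73828941 -0.17420896  0.12438902] [ 0.7158872  -0.19774328  0.10502484] [ 0.75424061 -0.15801315  0.1515865 ]
```

```bash
python3 -m pendant '[{"hand":-1,"travel":[0.3,0.2,0.5],"twist":[0,0,-0.03]},{"hand":-1,"travel":[0.8,0.5,0.7],"twist":[0,0,-0.06]},{"hand":-1,"travel":[1,0.8,0.74],"twist":[0,0,-0.09]}]' && python3 -m pendant '[{"hand":-1,"travel":[0.5,0.35,0],"twist":[0,0,0]},{"hand":-1,"travel":[1,0.7,0],"twist":[0,0,0]}]' && python3 -m pendant '[{"hand":-1,"travel":[0.5,0.35,0],"twist":[0,0,0]},{"hand":-1,"travel":[1,0.7,0],"twist":[0,0,0]},{"hand":-1,"travel":[1,0.7,0],"twist":[0,0,0]}]' && python3 -m pendant '[{"hand":-1,"travel":[0.33,0.16,0],"twist":[0,0,0]},{"hand":-1,"travel":[0.33,0.16,0],"twist":[0,0,0]},{"hand":-1,"travel":[0.33,0.16,0],"twist":[0,0,0]}]'
cat > snap.py <<'E'
import sys
from workcell import *
from h import *
def snap(n,name):
    o=get_obs();c=calibration(n);p,d=camera(n);cv2.imwrite(f"pics/{name}.png",p);np.savez(name+".npz",p=p,d=d,tp=o['tool_pos'],to=o['orientation'],**{k:np.array(v) for k,v in c.items()})
    print(name,o['clock'],o['tool_pos'].round(4),o['orientation'].round(4),o['ft_force'].round(2),o['q'].round(3))
if __name__=="__main__": snap(sys.argv[1],sys.argv[2])
E
python3 snap.py wrist wrist1
```

```text
clock: 0.52
tool_pos: [0.2996, -0.4058, 0.302]
orientation: [2.331, -2.106, 0.004]
ft_force: [-0.5, -0.3, -0.3]
finger_gap: 0.0919
clock: 0.78
tool_pos: [0.3987, -0.3353, 0.3008]
orientation: [2.332, -2.105, 0.0]
ft_force: [0.6, -0.3, 0.5]
finger_gap: 0.092
clock: 1.15
tool_pos: [0.5002, -0.2634, 0.2998]
orientation: [-2.338, 2.097, 0.002]
ft_force: [-0.4, -0.5, -0.5]
finger_gap: 0.0916
clock: 1.52
tool_pos: [0.5297, -0.2511, 0.3004]
orientation: [2.332, -2.104, -0.001]
ft_force: [-0.9, -0.9, 0.2]
finger_gap: 0.0917
wrist1 1.525 [ 0.5297 -0.2511  0.3004] [ 2.3316e+00 -2.1043e+00 -1.3000e-03] [-0.9  -0.87  0.2 ] [-5.730e-01  4.170e-01  1.209e+00 -1.000e-03  1.517e+00  8.950e-01]
```

View pics/wrist1.png

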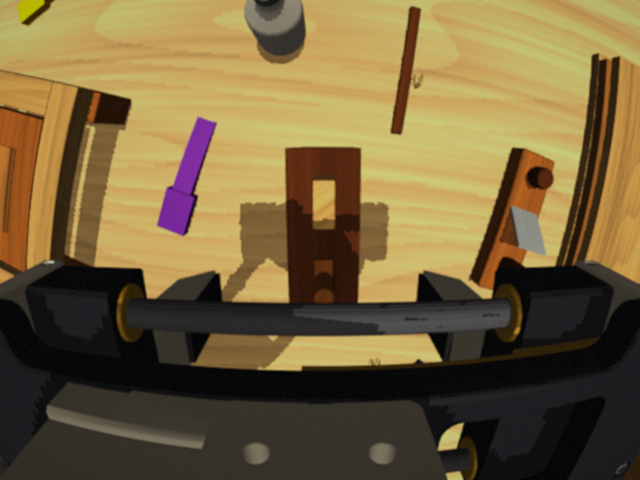

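Run:
```python
from h import *
z=load("wrist1");hsv=cv2.cvtColor(z['p'],cv2.COLOR_BGR2HSV)
m=np.zeros((480,640),np.uint8);m[170:240,300:350]=(hsv[170:240,300:350,2]>120).astype(np.uint8)
n,l,s,c=cv2.connectedComponentsWithStats(m);k=1+s[1:,4].argmax();print(s[k],c[k])
big=cv2.resize(z['p'][140:310,270:380],None,fx=4,fy=4,interpolation=cv2.INTER_CUBIC);cv2.imwrite("pics/w1c.png",big)
v,u=np.where(l==k)
W=np.array([onplane(z,a,b,.169,True)[:2] for a,b in zip(u,v)],np.float32)
r=cv2.minAreaRect(W);print(r, W.mean(0)); print(cv2.boxPoints(r))
st=(hsv[...,2]<115)
for uv in((286,149),(360,149)): print(onplane(z,*uv,.115,True))
```

```text
[312 180  24  48 987] [323.443769   200.92907801]
((0.5503605008125305, -0.25226032733917236), (0.037537235766649246, 0.01800570636987686), 5.667781829833984) [ 0.5525122  -0.25202578]
[[ 0.5307945  -0.24515507]
 [ 0.53257275 -0.26307276]
 [ 0.5699265  -0.2593656 ]
 [ 0.56814826 -0.2414479 ]]
[ 0.58910562 -0.21445922  0.115     ]
[ 0.59614552 -0.28188058  0.115     ]
```

View pics/w1c.png

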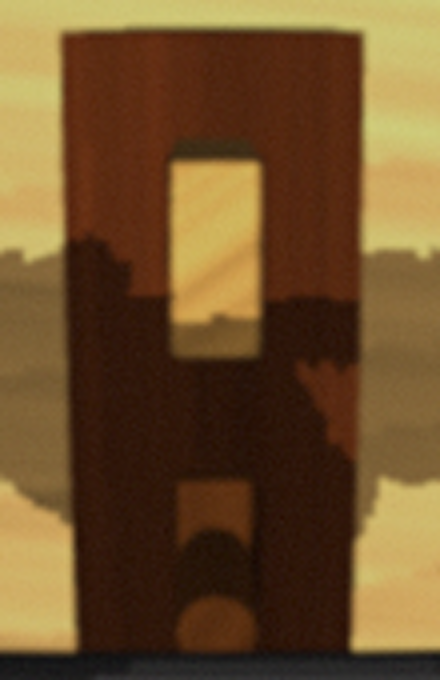

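```bash
python3 -m pendant '[{"hand":-1,"travel":[0.19,-0.01,-0.3],"twist":[0,0,0]},{"hand":-1,"travel":[0.19,-0.01,-0.7],"twist":[0,0,0]},{"hand":-1,"travel":[0.19,-0.01,-0.95],"twist":[0,0,0]}]' && python3 -m pendant '[{"hand":-1,"travel":[0,0,-0.4],"twist":[0,0,0]},{"hand":-1,"travel":[0,0,-0.7],"twist":[0,0,0]},{"hand":-1,"travel":[0,0,-0.79],"twist":[0,0,0]},{"hand":-1,"travel":[0,0,-0.79],"twist":[0,0,0]}]'; python3 snap.py wrist wrist2;python3 snap.py side side2
```

```text
clock: 1.95
tool_pos: [0.548, -0.252, 0.2039]
orientation: [2.331, -2.105, -0.003]
ft_force: [0.8, 0.1, 0.1]
finger_gap: 0.0915
clock: 2.45
tool_pos: [0.5493, -0.252, 0.1271]
orientation: [2.332, -2.105, 0.0]
ft_force: [0.5, 0.3, 0.3]
finger_gap: 0.0922
wrist2 2.45 [ 0.5493 -0.252   0.1271] [ 2.3319e+00 -2.1049e+00  2.0000e-04] [0.46 0.27 0.28] [-0.557  0.575  1.433 -0.     1.134  0.912]
side2 2.5 [ 0.5498 -0.2522  0.128 ] [-2.3322  2.1046 -0.0029] [-0.72  0.35  0.49] [-0.557  0.574  1.432 -0.     1.134  0.912]
```

View pics/wrist2.png

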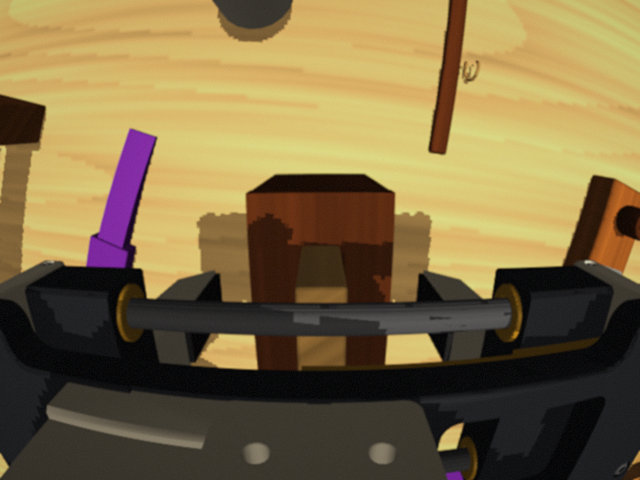

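View pics/side2.png

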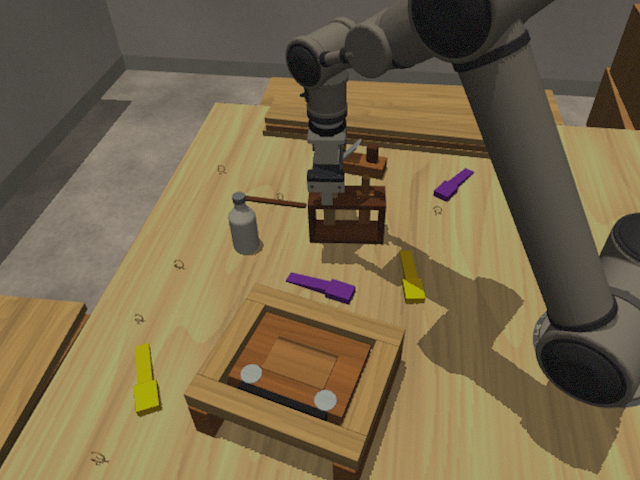

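The wrist view shows the handle (columns 297–347) centred between the fingers, and the spacer is clear. I'll close and lift.

```bash
python3 -m pendant '[{"hand":1,"travel":[0,0,0],"twist":[0,0,0]},{"hand":1,"travel":[0,0,0],"twist":[0,0,0]},{"hand":1,"travel":[0,0,0],"twist":[0,0,0]},{"hand":1,"travel":[0,0,0],"twist":[0,0,0]},{"hand":1,"travel":[0,0,0],"twist":[0,0,0]},{"hand":1,"travel":[0,0,0],"twist":[0,0,0]}]'
```

```text
clock: 3.3
tool_pos: [0.5496, -0.2514, 0.1267]
orientation: [2.333, -2.104, 0.0]
ft_force: [-0.5, 0.2, 0.6]
finger_gap: 0.0362
```

```bash
python3 -m pendant '[{"hand":1,"travel":[0,0,0],"twist":[0,0,0]},{"hand":1,"travel":[0,0,0],"twist":[0,0,0]},{"hand":1,"travel":[0,0,0],"twist":[0,0,0]},{"hand":1,"travel":[0,0,0],"twist":[0,0,0]}]'
```

```text
clock: 3.8
tool_pos: [0.5496, -0.2514, 0.1267]
orientation: [2.333, -2.104, 0.0]
ft_force: [0.5, -1.4, -0.0]
finger_gap: 0.0181
```

```bash
python3 -m pendant '[{"hand":1,"travel":[0,0,0.1],"twist":[0,0,0]},{"hand":1,"travel":[0,0,0.4],"twist":[0,0,0]},{"hand":1,"travel":[0,0,0.7],"twist":[0,0,0]},{"hand":1,"travel":[0,0,1],"twist":[0,0,0]}]' && python3 -m pendant '[{"hand":1,"travel":[0,0,0.4],"twist":[0,0,0]},{"hand":1,"travel":[0,0,0.6],"twist":[0,0,0]},{"hand":1,"travel":[0,0,0.6],"twist":[0,0,0]}]'; python3 snap.py scene scene3;python3 snap.py side side3
python3 - <<'E'
from h import *
out=[]
for n in("scene3","side3"):
    z=load(n);tp=z['tp'];c=proj(z,tp+[0,0,-.04]).astype(int);print(n,c)
    im=z['p'][c[1]-60:c[1]+60,c[0]-50:c[0]+50]; out.append(cv2.resize(im,None,fx=4,fy=4,interpolation=cv2.INTER_CUBIC))
cv2.imwrite("pics/hang3.png",np.hstack(out))
E
```

```text
clock: 4.3
tool_pos: [0.5496, -0.2514, 0.2285]
orientation: [-2.333, 2.104, -0.001]
ft_force: [0.4, -0.9, -0.7]
finger_gap: 0.0178
clock: 4.68
tool_pos: [0.5502, -0.2517, 0.2891]
orientation: [-2.332, 2.104, -0.007]
ft_force: [-0.1, 0.3, -0.8]
finger_gap: 0.0173
scene3 4.675 [ 0.5502 -0.2517  0.2891] [-2.3323  2.1035 -0.007 ] [-0.11  0.3  -0.84] [-0.556  0.456  1.178 -0.     1.503  0.912]
side3 4.725 [ 0.5496 -0.2514  0.2872] [-2.3329e+00  2.1039e+00 -2.0000e-03] [ 0.51  0.03 -1.37] [-0.556  0.457  1.18  -0.     1.503  0.912]
scene3 [292 183]
side3 [327 145]
```

View pics/hang3.png

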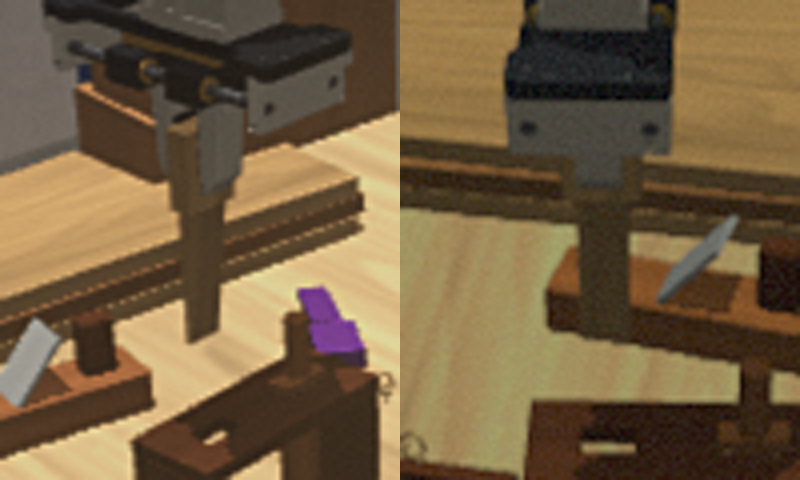

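Run:
```python
from h import *
yaw=np.radians(5.8);X=np.array([np.cos(yaw),np.sin(yaw),0]);Y=np.array([-np.sin(yaw),np.cos(yaw),0])
out=[]
for n in("scene3","side3"):
    z=load(n);tp=np.array([.5497,-.2515,.2877])
    c=proj(z,tp+[0,0,-.06]).astype(int);s=10
    im=cv2.resize(z['p'][c[1]-28:c[1]+28,c[0]-18:c[0]+20],None,fx=s,fy=s,interpolation=cv2.INTER_CUBIC)
    for sg in(1,-1):  # sg=1: flat face at -y world
        k=im.copy()
        for xx in(-.013,.013):
            for a,b in((-.009,-.009),(.0069,-.005)):
                p=[proj(z,tp+X*xx+Y*sg*v+np.array([0,0,h])) for v,h in((a,-.0117),(b,-.1067))]
                p=[tuple(((q-c+[18,28]+.5)*s).astype(int)) for q in p]
                cv2.line(k,p[0],p[1],(0,0,255) if a<-.008 else (0,255,0),1)
        out.append(k)
cv2.imwrite("pics/hyp.png",cv2.resize(np.vstack([np.hstack(out[:2]),np.hstack(out[2:])]),None,fx=.55,fy=.55)[:,:]);cv2.imwrite("pics/hypA.png",np.hstack(out[:2]))
```

```text
(no output)
```

View pics/hypA.png

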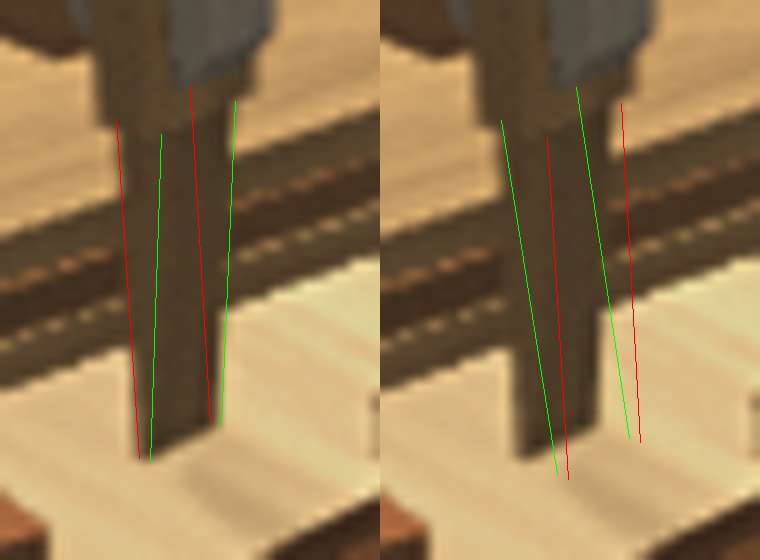

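Overlaid on the image, the flat-face-toward−y outline matches (blade edges at columns 117–140 and 235–220 of the crop). So the taper faces +y, the door side, and no flip is needed. Next I turn −19° and carry it over.

```bash
python3 -m pendant '[{"hand":1,"travel":[-0.05,0.3,0],"twist":[0,0,-0.03]},{"hand":1,"travel":[-0.1,0.7,0],"twist":[0,0,-0.07]},{"hand":1,"travel":[-0.1,1,0],"twist":[0,0,-0.1055]}]' && python3 -m pendant '[{"hand":1,"travel":[-0.05,0.5,0],"twist":[0,0,0]},{"hand":1,"travel":[-0.1,1,0],"twist":[0,0,0]}]' && python3 -m pendant '[{"hand":1,"travel":[-0.05,0.5,0],"twist":[0,0,0]},{"hand":1,"travel":[-0.1,1,0],"twist":[0,0,0]}]' && python3 -m pendant '[{"hand":1,"travel":[-0.03,0.35,-0.1],"twist":[0,0,0]},{"hand":1,"travel":[-0.03,0.53,-0.3],"twist":[0,0,0]},{"hand":1,"travel":[-0.03,0.53,-0.3],"twist":[0,0,0]},{"hand":1,"travel":[-0.03,0.53,-0.3],"twist":[0,0,0]}]'; for n in scene side wrist; do python3 snap.py $n ${n}4; done
python3 - <<'E'
from h import *
out=[]
for n in("scene4","side4"):
    z=load(n);tp=z['tp'];c=proj(z,tp+[0,0,-.1]).astype(int);print(n,c)
    im=z['p'][c[1]-55:c[1]+45,c[0]-50:c[0]+50]; out.append(cv2.resize(im,None,fx=4,fy=4,interpolation=cv2.INTER_CUBIC))
cv2.imwrite("pics/over4.png",np.hstack(out))
E
```

```text
clock: 5.15
tool_pos: [0.5386, -0.1498, 0.2852]
orientation: [1.948, -2.463, -0.004]
ft_force: [-0.3, -0.8, -0.5]
finger_gap: 0.0176
clock: 5.4
tool_pos: [0.5287, -0.05, 0.2851]
orientation: [1.952, -2.459, -0.004]
ft_force: [1.6, -0.6, -0.1]
finger_gap: 0.0182
clock: 5.65
tool_pos: [0.5186, 0.0501, 0.2853]
orientation: [1.952, -2.459, -0.003]
ft_force: [1.1, 0.4, -0.6]
finger_gap: 0.0181
clock: 6.15
tool_pos: [0.5166, 0.1009, 0.2567]
orientation: [1.953, -2.46, -0.0]
ft_force: [-0.7, 0.3, -0.0]
finger_gap: 0.0178
scene4 6.15 [0.5166 0.1009 0.2567] [ 1.953  -2.4597 -0.    ] [-0.7   0.28 -0.05] [ 0.048  0.323  1.467 -0.     1.352  1.847]
side4 6.2 [0.5169 0.1007 0.2571] [ 1.9527e+00 -2.4610e+00  7.0000e-04] [-0.59  0.53 -0.72] [ 0.047  0.323  1.467 -0.     1.352  1.847]
wrist4 6.25 [0.517  0.1006 0.2572] [-1.9521e+00  2.4609e+00 -1.1000e-03] [-1.2  -0.09 -0.83] [ 0.047  0.322  1.467 -0.     1.352  1.847]
scene4 [409 266]
side4 [315 310]
```

View pics/over4.png

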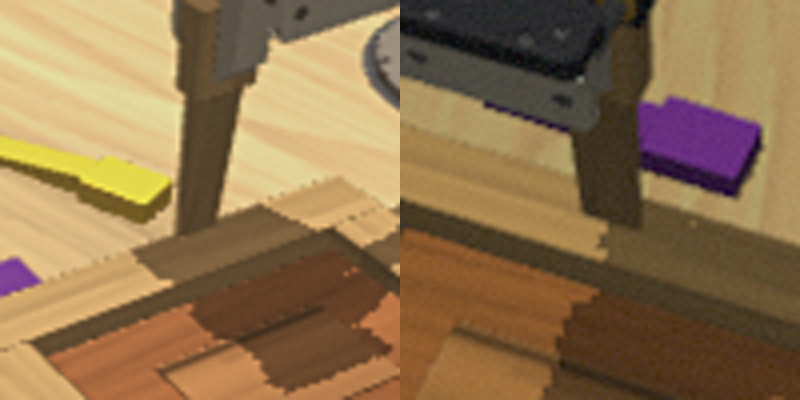

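View pics/wrist4.png

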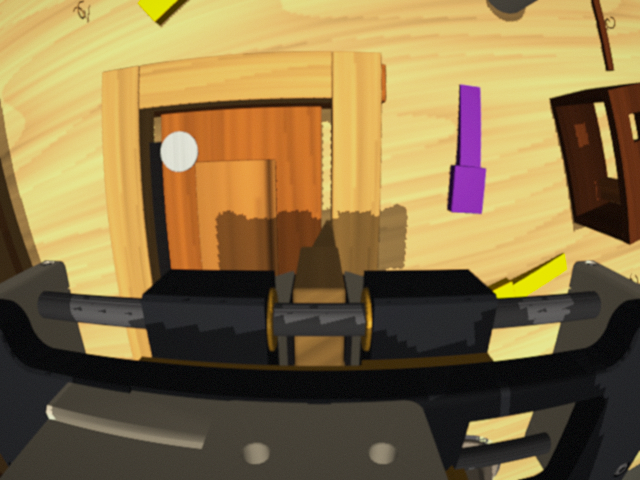

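Run:
```python
from h import *
z=load("wrist4");c=z['p'][90:280,280:400];cv2.imwrite("pics/w4c.png",cv2.resize(c,None,fx=4,fy=3,interpolation=cv2.INTER_CUBIC)[:600])
```

```text
(no output)
```

View pics/w4c.png

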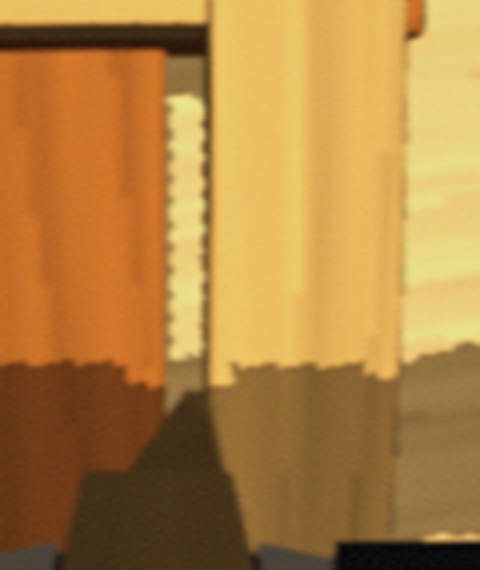

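Run:
```python
from h import *
z=load("wrist4")
g=z['p'].astype(np.float32).sum(2)
th=np.radians(-13.15);X=np.array([np.cos(th),np.sin(th)]);Y=np.array([-X[1],X[0]])
tcp=np.array([.517,.1006]);f=lambda p:(np.round(1e3*X@(p[:2]-tcp),1),np.round(1e3*Y@(p[:2]-tcp),1))
for v in (112,120,130,150,180,200):
    print('stile',v,f(onplane(z,331.8,v,.114,True)),'door',f(onplane(z,321.2,v,.106,True)))
for h in(.1485,.1505,.1525):
    print('tip',h,f(onplane(z,332.4,221,h,True)),f(onplane(z,327.5,221,h,True)))
# stile near end / far end of stile (upper corners of picture): frame outer end
print('stile end',f(onplane(z,381,53,.114,True)),f(onplane(z,333,53,.114,True)))
print('door end top',f(onplane(z,321,106,.106,True)))
```

```text
stile 112 (np.float64(93.4), np.float64(-10.0)) door (np.float64(94.0), np.float64(-1.6))
stile 120 (np.float64(86.8), np.float64(-10.0)) door (np.float64(87.3), np.float64(-1.6))
stile 130 (np.float64(78.7), np.float64(-10.0)) door (np.float64(79.0), np.float64(-1.6))
stile 150 (np.float64(62.5), np.float64(-10.0)) door (np.float64(62.4), np.float64(-1.6))
stile 180 (np.float64(38.2), np.float64(-10.1)) door (np.float64(37.4), np.float64(-1.6))
stile 200 (np.float64(21.8), np.float64(-10.2)) door (np.float64(20.6), np.float64(-1.6))
tip 0.1485 (np.float64(11.4), np.float64(-9.5)) (np.float64(11.4), np.float64(-5.9))
tip 0.1505 (np.float64(11.8), np.float64(-9.4)) (np.float64(11.8), np.float64(-5.9))
tip 0.1525 (np.float64(12.2), np.float64(-9.4)) (np.float64(12.2), np.float64(-5.8))
stile end (np.float64(143.9), np.float64(-49.9)) (np.float64(142.6), np.float64(-11.0))
door end top (np.float64(99.1), np.float64(-1.4))
```

The wrist view shows the gap 8.4 mm wide (columns 321–332) and parallel to the tool. The stile measures 40 mm, as it should. The tip's flat side is 0.6 mm off the stile face, centred to about 1 mm along the gap. I'll shift 0.8 mm toward the door and lower into the gap.

```bash
python3 -m pendant '[{"hand":1,"travel":[0.002,0.008,-0.1],"twist":[0,0,0]},{"hand":1,"travel":[0.002,0.008,-0.25],"twist":[0,0,0]},{"hand":1,"travel":[0.002,0.008,-0.32],"twist":[0,0,0]},{"hand":1,"travel":[0.002,0.008,-0.32],"twist":[0,0,0]}]'&& python3 -m pendant '[{"hand":1,"travel":[0,0,-0.05],"twist":[0,0,0]},{"hand":1,"travel":[0,0,-0.1],"twist":[0,0,0]},{"hand":1,"travel":[0,0,-0.15],"twist":[0,0,0]}]' && python3 -m pendant '[{"hand":1,"travel":[0,0,-0.03],"twist":[0,0,0]},{"hand":1,"travel":[0,0,-0.06],"twist":[0,0,0]},{"hand":1,"travel":[0,0,-0.1],"twist":[0,0,0]},{"hand":1,"travel":[0,0,-0.13],"twist":[0,0,0]},{"hand":1,"travel":[0,0,-0.16],"twist":[0,0,0]},{"hand":1,"travel":[0,0,-0.16],"twist":[0,0,0]}]'; python3 snap.py wrist wrist5
python3 - <<'E'
from h import *
z=load("wrist5");c=z['p'][90:310,250:400];cv2.imwrite("pics/w5c.png",cv2.resize(c,None,fx=4,fy=2.7,interpolation=cv2.INTER_CUBIC)[:600])
E
```

```text
clock: 6.8
tool_pos: [0.5164, 0.1023, 0.2238]
orientation: [1.953, -2.459, -0.002]
ft_force: [-0.2, -0.2, -0.5]
finger_gap: 0.0177
clock: 7.18
tool_pos: [0.5168, 0.1024, 0.2095]
orientation: [-1.954, 2.46, -0.0]
ft_force: [-1.3, 0.1, 0.1]
finger_gap: 0.0177
clock: 7.92
tool_pos: [0.5167, 0.1021, 0.1935]
orientation: [1.953, -2.46, 0.0]
ft_force: [-0.3, -1.8, -1.0]
finger_gap: 0.0177
wrist5 7.925 [0.5167 0.1021 0.1935] [ 1.9533e+00 -2.4596e+00  3.0000e-04] [-0.28 -1.8  -0.98] [ 5.000e-02  3.750e-01  1.572e+00 -1.000e-03  1.196e+00  1.849e+00]
```

View pics/w5c.png

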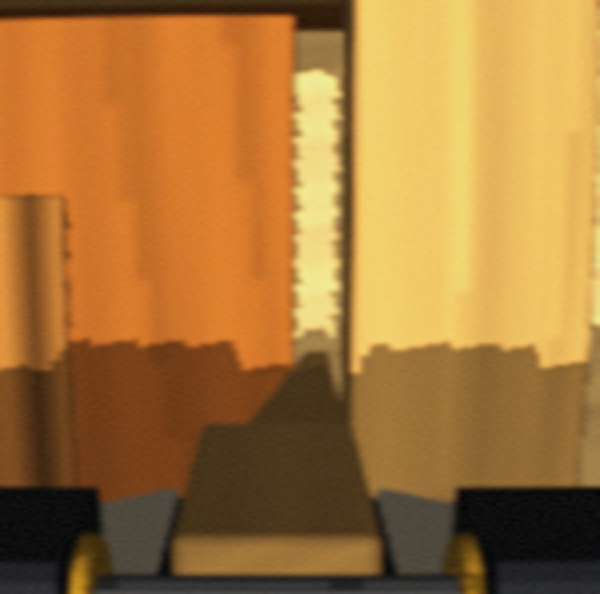

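The tip is inside the gap, about 19 mm below the door top, with visible clearance to the stile (crop column 350). I'll nudge toward the stile until contact.

```bash
cat > ft.py <<'E'
from workcell import *
import numpy as np
Y=np.array([.2275,.974,0]);A=[];T=[]
for i in range(6):
    o=get_obs();A.append([o['ft_force']@Y,o['ft_force'][2],o['tool_pos']@Y,o['tool_pos'][2],*(o['wrist_torque']@np.array([[.974,-.2275,0],Y]).T)])
    camera("wrist")
print(o['clock'],'Fy Fz posY z Mx My',np.mean(A,0).round(4),'sd',np.std(A,0).round(2)[:2])
E
python3 ft.py; python3 -m pendant '[{"hand":1,"travel":[-0.001,-0.005,0],"twist":[0,0,0]},{"hand":1,"travel":[-0.002,-0.01,0],"twist":[0,0,0]},{"hand":1,"travel":[-0.002,-0.01,0],"twist":[0,0,0]}]' ; python3 ft.py;  python3 -m pendant '[{"hand":1,"travel":[-0.001,-0.005,0],"twist":[0,0,0]},{"hand":1,"travel":[-0.001,-0.005,0],"twist":[0,0,0]}]' ; python3 ft.py
```

```text
8.225 Fy Fz posY z Mx My [-2.1748 -1.3043  0.2171  0.1936 -0.5028 -0.0171] sd [0.45 0.48]
clock: 8.65
tool_pos: [0.5167, 0.1016, 0.1939]
orientation: [-1.953, 2.46, 0.0]
ft_force: [-0.1, -0.1, -0.3]
finger_gap: 0.0178
8.9 Fy Fz posY z Mx My [-0.0379 -0.3747  0.2165  0.1939 -0.0015  0.0496] sd [0.26 0.22]
clock: 9.2
tool_pos: [0.5165, 0.1009, 0.1937]
orientation: [1.954, -2.46, 0.0]
ft_force: [1.0, -1.1, -0.1]
finger_gap: 0.0181
9.45 Fy Fz posY z Mx My [-0.3175 -0.2548  0.2158  0.1937  0.037   0.0446] sd [0.39 0.51]
```

```bash
python3 -m pendant '[{"hand":1,"travel":[-0.001,-0.005,0],"twist":[0,0,0]},{"hand":1,"travel":[-0.001,-0.005,0],"twist":[0,0,0]}]' ; python3 ft.py; python3 -m pendant '[{"hand":1,"travel":[-0.001,-0.003,0],"twist":[0,0,0]},{"hand":1,"travel":[-0.001,-0.003,0],"twist":[0,0,0]}]' ; python3 ft.py
```

```text
clock: 9.75
tool_pos: [0.5164, 0.1003, 0.1937]
orientation: [1.954, -2.46, 0.0]
ft_force: [0.1, 0.6, -0.3]
finger_gap: 0.0181
10.0 Fy Fz posY z Mx My [-0.0749 -0.6116  0.2152  0.1937  0.0496  0.0325] sd [0.36 0.46]
clock: 10.3
tool_pos: [0.5163, 0.1, 0.1938]
orientation: [1.954, -2.46, 0.0]
ft_force: [-0.2, 0.0, 0.3]
finger_gap: 0.0179
10.55 Fy Fz posY z Mx My [ 0.0597 -0.7638  0.2149  0.1937  0.0274  0.0474] sd [0.42 0.6 ]
```

```bash
python3 -m pendant '[{"hand":1,"travel":[-0.001,-0.003,0],"twist":[0,0,0]},{"hand":1,"travel":[-0.001,-0.003,0],"twist":[0,0,0]}]' ; python3 ft.py; python3 -m pendant '[{"hand":1,"travel":[-0.001,-0.003,0],"twist":[0,0,0]},{"hand":1,"travel":[-0.001,-0.003,0],"twist":[0,0,0]}]' ; python3 ft.py
```

```text
clock: 10.85
tool_pos: [0.5162, 0.0998, 0.1937]
orientation: [1.954, -2.46, 0.0]
ft_force: [-0.4, 0.3, 0.1]
finger_gap: 0.018
11.1 Fy Fz posY z Mx My [ 0.219  -0.543   0.2146  0.1937  0.0493  0.0597] sd [0.53 0.59]
clock: 11.4
tool_pos: [0.5161, 0.0995, 0.1938]
orientation: [1.954, -2.46, 0.0]
ft_force: [-0.3, -0.2, -0.3]
finger_gap: 0.018
11.65 Fy Fz posY z Mx My [-0.2412 -0.6335  0.2143  0.1937  0.0325  0.0569] sd [0.43 0.23]
```

```bash
python3 -m pendant '[{"hand":1,"travel":[-0.001,-0.004,0],"twist":[0,0,0]},{"hand":1,"travel":[-0.001,-0.004,0],"twist":[0,0,0]}]' ; python3 ft.py; python3 -m pendant '[{"hand":1,"travel":[-0.001,-0.004,0],"twist":[0,0,0]},{"hand":1,"travel":[-0.001,-0.004,0],"twist":[0,0,0]}]' ; python3 ft.py
```

```text
clock: 11.95
tool_pos: [0.516, 0.0992, 0.1938]
orientation: [-1.954, 2.46, 0.0]
ft_force: [-0.2, 0.4, -0.8]
finger_gap: 0.0179
12.2 Fy Fz posY z Mx My [ 0.67   -0.6629  0.214   0.1937  0.2661  0.0367] sd [0.39 0.44]
clock: 12.5
tool_pos: [0.516, 0.099, 0.1938]
orientation: [-1.953, 2.46, 0.001]
ft_force: [0.4, 3.3, -0.8]
finger_gap: 0.0179
12.75 Fy Fz posY z Mx My [ 3.3727 -1.2306  0.2138  0.1938  0.9835  0.0357] sd [0.2  0.51]
```

Contact with the stile is felt at posY ≈ 0.2141 (Mx rises). I'll back off 0.3 mm and ease down, reading the drag while moving.

```bash
python3 -m pendant '[{"hand":1,"travel":[0.001,0.003,0],"twist":[0,0,0]},{"hand":1,"travel":[0.001,0.003,-0.03],"twist":[0,0,0]},{"hand":1,"travel":[0.001,0.003,-0.06],"twist":[0,0,0]},{"hand":1,"travel":[0.001,0.003,-0.09],"twist":[0,0,0]},{"hand":1,"travel":[0.001,0.003,-0.12],"twist":[0,0,0]}]'; python3 ft.py;  python3 -m pendant '[{"hand":1,"travel":[0,0,-0.01],"twist":[0,0,0]},{"hand":1,"travel":[0,0,-0.02],"twist":[0,0,0]},{"hand":1,"travel":[0,0,-0.03],"twist":[0,0,0]},{"hand":1,"travel":[0,0,-0.04],"twist":[0,0,0]}]'
```

```text
clock: 13.42
tool_pos: [0.5161, 0.0991, 0.1816]
orientation: [-1.954, 2.46, -0.0]
ft_force: [1.8, 2.8, 2.2]
finger_gap: 0.0177
13.675 Fy Fz posY z Mx My [ 4.7464 -1.6276  0.2139  0.1813  1.205  -0.2134] sd [0.81 2.  ]
clock: 14.22
tool_pos: [0.5161, 0.099, 0.1779]
orientation: [-1.954, 2.46, -0.0]
ft_force: [0.8, 5.1, 2.6]
finger_gap: 0.0177
```

```bash
python3 -m pendant '[{"hand":1,"travel":[0.001,0.005,0],"twist":[0,0,0]},{"hand":1,"travel":[0.001,0.005,0],"twist":[0,0,0]}]'; python3 ft.py;  python3 -m pendant '[{"hand":1,"travel":[0,0,-0.01],"twist":[0,0,0]},{"hand":1,"travel":[0,0,-0.02],"twist":[0,0,0]},{"hand":1,"travel":[0,0,-0.03],"twist":[0,0,0]}]'
```

```text
clock: 14.48
tool_pos: [0.516, 0.0992, 0.1776]
orientation: [1.954, -2.459, 0.001]
ft_force: [1.6, 2.9, 1.1]
finger_gap: 0.0178
14.725 Fy Fz posY z Mx My [ 2.5998  0.8827  0.214   0.1776  0.6497 -0.1354] sd [0.71 0.63]
clock: 15.15
tool_pos: [0.5158, 0.0993, 0.1745]
orientation: [1.953, -2.459, -0.0]
ft_force: [-0.7, -0.1, 0.2]
finger_gap: 0.0177
```

```bash
python3 -m pendant '[{"hand":1,"travel":[0,0,-0.01],"twist":[0,0,0]},{"hand":1,"travel":[0,0,-0.02],"twist":[0,0,0]},{"hand":1,"travel":[0,0,-0.03],"twist":[0,0,0]}]'
```

```text
clock: 15.52
tool_pos: [0.5161, 0.0993, 0.1717]
orientation: [1.954, -2.46, 0.001]
ft_force: [0.2, -0.9, 1.1]
finger_gap: 0.0179
```

```bash
python3 -m pendant '[{"hand":1,"travel":[0,0,-0.01],"twist":[0,0,0]},{"hand":1,"travel":[0,0,-0.02],"twist":[0,0,0]}]'
```

```text
clock: 15.78
tool_pos: [0.5161, 0.0993, 0.1698]
orientation: [1.954, -2.46, 0.001]
ft_force: [-1.2, -0.9, 1.7]
finger_gap: 0.0179
```

```bash
python3 -m pendant '[{"hand":1,"travel":[0,0,-0.01],"twist":[0,0,0]},{"hand":1,"travel":[0,0,-0.02],"twist":[0,0,0]}]'; python3 ft.py
```

```text
clock: 16.02
tool_pos: [0.5162, 0.0993, 0.1679]
orientation: [1.954, -2.46, 0.001]
ft_force: [-0.1, -2.2, 3.9]
finger_gap: 0.0179
16.275 Fy Fz posY z Mx My [-2.3182  2.3664  0.2141  0.1677 -0.4815 -0.0591] sd [0.45 0.78]
```

```bash
python3 -m pendant '[{"hand":1,"travel":[0,0,-0.01],"twist":[0,0,0]},{"hand":1,"travel":[0,0,-0.02],"twist":[0,0,0]}]'
```

```text
clock: 16.58
tool_pos: [0.5161, 0.0993, 0.1658]
orientation: [1.954, -2.46, 0.0]
ft_force: [-1.1, -3.9, 4.3]
finger_gap: 0.0179
```

Fy ≈ −4 N means the hand, not the stile, is taking the door's push. I'll ease 0.4 mm toward the stile.

```bash
python3 -m pendant '[{"hand":1,"travel":[-0.001,-0.004,0],"twist":[0,0,0]},{"hand":1,"travel":[-0.001,-0.004,0],"twist":[0,0,0]}]'; python3 ft.py;  python3 -m pendant '[{"hand":1,"travel":[0,0,-0.01],"twist":[0,0,0]},{"hand":1,"travel":[0,0,-0.02],"twist":[0,0,0]}]'
```

```text
clock: 16.82
tool_pos: [0.5161, 0.0992, 0.1657]
orientation: [-1.954, 2.46, 0.0]
ft_force: [-0.7, -1.2, 2.3]
finger_gap: 0.0177
17.075 Fy Fz posY z Mx My [-1.3795  2.2359  0.214   0.1657 -0.278  -0.1019] sd [0.47 0.4 ]
clock: 17.38
tool_pos: [0.5161, 0.0992, 0.1642]
orientation: [-1.954, 2.46, -0.001]
ft_force: [-0.0, -1.1, 6.4]
finger_gap: 0.0181
```

Drag while sliding ≈ 7 N (6.4 plus about 0.7 N shim weight), with little lateral load. That's snug, so I'll let go.

```bash
python3 ft.py; python3 -m pendant '[{"hand":0.3,"travel":[0,0,0],"twist":[0,0,0]},{"hand":0.3,"travel":[0,0,0],"twist":[0,0,0]},{"hand":0.3,"travel":[0,0,0],"twist":[0,0,0]},{"hand":0.3,"travel":[0,0,0],"twist":[0,0,0]}]'; python3 snap.py wrist wrist6
python3 - <<'E'
from h import *
z=load("wrist6");c=z['p'][90:390,200:450];cv2.imwrite("pics/w6c.png",cv2.resize(c,None,fx=2.5,fy=2,interpolation=cv2.INTER_CUBIC)[:600])
E
```

```text
17.625 Fy Fz posY z Mx My [-1.2891  5.1477  0.214   0.1641 -0.223   0.0278] sd [0.29 0.71]
clock: 18.18
tool_pos: [0.5159, 0.0991, 0.1636]
orientation: [1.954, -2.46, -0.0]
ft_force: [0.9, 0.4, 0.4]
finger_gap: 0.0324
wrist6 18.175 [0.5159 0.0991 0.1636] [ 1.9537e+00 -2.4598e+00 -4.0000e-04] [0.88 0.4  0.4 ] [ 0.044  0.402  1.618 -0.     1.121  1.843]
```

View pics/w6c.png

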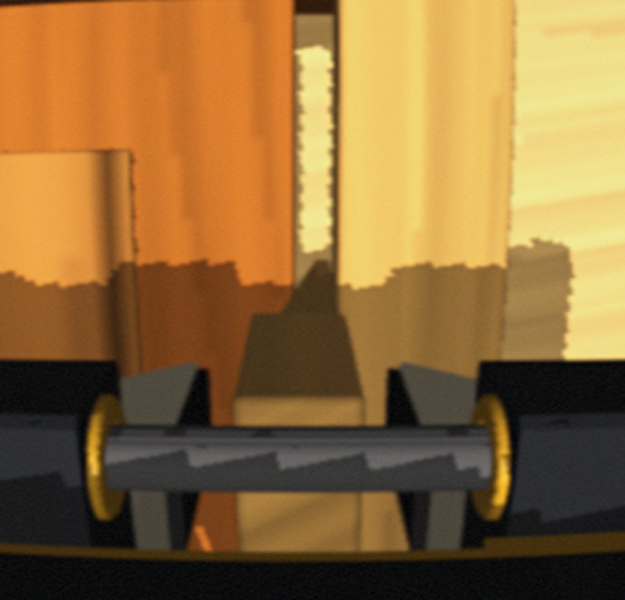

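The shim stands by itself between the open fingers (crop 235–362, fingers at 205 and 390). I'll open further, withdraw straight up, and check.

```bash
python3 -m pendant '[{"hand":-0.3,"travel":[0,0,0],"twist":[0,0,0]},{"hand":-0.3,"travel":[0,0,0],"twist":[0,0,0]},{"hand":-0.3,"travel":[0,0,0.1],"twist":[0,0,0]},{"hand":-0.3,"travel":[0,0,0.3],"twist":[0,0,0]},{"hand":-0.3,"travel":[0,0,0.6],"twist":[0,0,0]},{"hand":-0.3,"travel":[0,0,1],"twist":[0,0,0]},{"hand":-0.3,"travel":[0,0,1],"twist":[0,0,0]}]'; for n in scene side wrist; do python3 snap.py $n ${n}7; done
python3 - <<'E'
from h import *
out=[]
for n in("scene7","side7"):
    z=load(n);c=proj(z,[.516,.099,.14]).astype(int)
    im=z['p'][c[1]-50:c[1]+50,c[0]-50:c[0]+50]; out.append(cv2.resize(im,None,fx=4,fy=4,interpolation=cv2.INTER_CUBIC))
cv2.imwrite("pics/end7.png",np.hstack(out))
E
```

```text
clock: 19.1
tool_pos: [0.5176, 0.0992, 0.2677]
orientation: [-1.95, 2.455, -0.007]
ft_force: [0.3, -0.0, 0.5]
finger_gap: 0.0598
scene7 19.1 [0.5176 0.0992 0.2677] [-1.9501  2.4552 -0.0071] [ 0.35 -0.01  0.49] [ 0.044  0.312  1.453 -0.     1.369  1.843]
side7 19.15 [0.5166 0.0991 0.2656] [-1.9521  2.4577 -0.0036] [-0.36 -1.25 -0.41] [ 0.044  0.314  1.456 -0.     1.368  1.843]
wrist7 19.2 [0.5159 0.0991 0.2642] [-1.9535e+00  2.4595e+00 -9.0000e-04] [ 0.11  0.09 -0.88] [ 0.044  0.315  1.458 -0.     1.368  1.843]
```

View pics/end7.png

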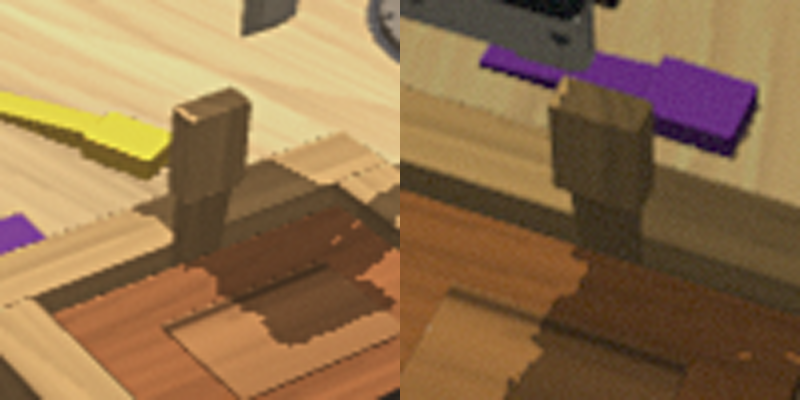

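View pics/wrist7.png

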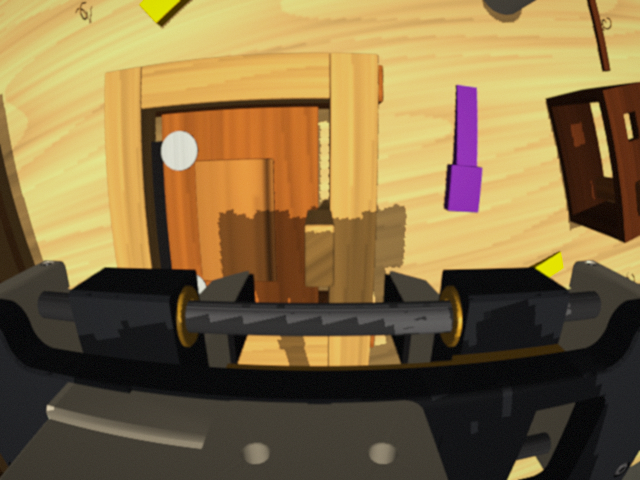

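View pics/side7.png

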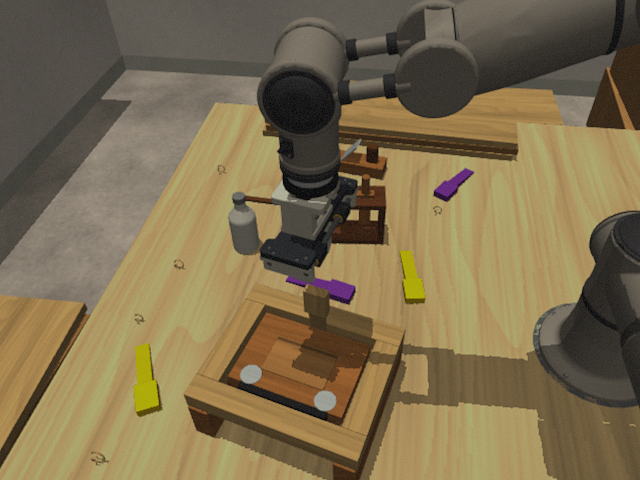

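```bash
python3 -c "
from workcell import *
o=get_obs();print(o['clock'],o['tool_pos'],o['qd'].round(3));print(hand_in())"
```

```text
19.25 [0.51556152 0.09903407 0.26336488] [-0.001  0.016  0.013  0.001 -0.002 -0.   ]
the job is handed in; nothing more can be done
None
```

The shim is standing wedged in the gap opposite the black strip. I let go and handed the job in at 19.25 s, with no verdict reported.

- **Placement:** I took the shim from the stand by its handle. The images showed its flat face already on the stile side, so it needed only a −19° turn. I lowered it about 1 mm from the middle of the gap, found the stile by touch, and eased it down.
- **Fit:** I stopped when the drag while sliding reached about 7 N, counting the shim's weight. The tip is roughly 48 mm below the door top.
- **Last checks:** In the final pictures the shim stands upright and square in the gap. The open gripper is about 6 cm above it. The glue bottle, pencil, plane, spacer and look-alikes look unmoved.
- **What disagreed:** The gap measured 8.4 mm in the camera but about 9.1 mm by touch. The stile face was about 1 mm further back than the camera suggested.
- **Forces on the way:** The tip briefly pressed on the door with about 2 N. On the stile, the side force reached about 5 N, and I eased both off.
- **Not measured:** I could not measure the stile force after letting go. I estimate 4 to 6 N from the wedging depth.

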